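# Set the drying cabinet's door stay

## Task

Prop the lens drying cabinet's sprung glass door ajar: lift the stay bar by its black knob, draw the door open with it, and drop the bar's middle hole (the one between the green bands) over the brass peg on the roof so that the bar lies fully down and holds the door by itself. Feel for the peg gently: do not press the bar hard on it, do not let the door snap shut, and leave the bottles, cup and tray standing where they are.

Things in the scene. Friction and masses are not known exactly. Their poses are not given: they have to be found in the camera images.
- cabinet: White lens drying cabinet, fixed: 200 deep (x), 300 wide (y), 160 mm high, glass door on its front (-x, towards the robot). Origin: centre of its underside on the table; x to its back, y to its left. The stay bar meets nothing on the roof but the peg and stops by itself 6 mm above the roof.
- peg_plate: Steel plate fixed on the roof, 56 x 40 x 4 mm, axes as the cabinet's; origin: centre of its underside. On it stands a rigid, fixed brass peg (8 mm dia, its edge bevelled by 1 mm, flat top 18 mm above the roof, 12 mm above the underside of the lowered bar), clamped off centre by up to 9 mm in x and 6 mm in y, either way: where is not measured, and must be felt or seen.
- stay: Aluminium stay bar, 24 wide, 6 thick, 185 mm long, about 0.16 kg. Origin: its pivot on the door's top edge, 185 mm from the hinge axis, mid-thickness; x along the bar to the free end, z its upward normal. It swings freely about the vertical and lifts (tip up, to 0.7 rad); let go, it falls level. At the start it lies aside, left (hinge side) of the peg, not touching it.
- stay_hole (a point): Centre, at the bar's underside (3 mm below mid-thickness), of the middle of three 9.6 mm through holes on the bar's centre line, 80, 110 and 140 mm from the pivot. This one is at 110 mm, between two green bands; its underside is slightly chamfered.
- door (a joint): Opening angle of the glass door at the front of the cabinet, rad: 0 shut (as at the start), up to 1.0. Vertical hinge at the cabinet's left edge, the right side swings out towards the robot. A spring closes it with 0.3 to 0.5 N m (about 2 to 2.5 N felt at the stay).
- door_hinge (a point): Point on the door's vertical hinge axis, at the height of the stay bar's mid-thickness (169 mm above the table).
- stay_knob (a point): Grip point of the black knob, an upright cylinder on the bar, 18 mm in diameter and 40 mm tall above the bar, 170 mm from the pivot; the point lies on its axis 30 mm above the bar's mid-thickness (27 mm above the bar's top face, 13 mm under the knob's top).
- drop_bottle: Amber dropper bottle, 28 mm diameter, 50 mm tall, standing on the back right of the cabinet's roof; origin at its foot. Leave alone.
- rinse_bottle: White bottle, 56 mm diameter, 120 mm tall, on the table left of the cabinet; origin at its foot. Leave alone.
- swab_cup: White cup, 68 mm diameter, 80 mm tall, on the table right of the cabinet; origin at its foot. Leave alone.
- lens_tray: Blue open tray, 100 x 70 x 25 mm, on the table to the right, nearer the robot; origin at the centre of its underside. Leave alone.

How it is judged:
By the outcome, as a careful person would: the job done as asked, in the order asked, and still so for the second after the job is handed in, with the robot touching nothing.
It also fails if it takes over 64 s, if anything falls off the work surface, if the arm or the gripper's body presses on something with over 40 N, if the wrist force passes 120 N, or if a joint passes its speed limit or range.

## Robot

A 6-joint arm with a two-finger parallel gripper is mounted at the origin on the work surface. World frame = base frame: x ahead of the robot, y to its left, z up, the work surface at z = 0. Lengths are in mm, angles in rad, forces in N, time in s.
With the tool pointing down it reaches from about 350 to 875 mm from the base axis. Payload 4.2 kg.
Tool frame: the origin (TCP) lies on the centre line of the jaws, within the pads' length; the fingertips stand 25 mm ahead of it and the grasp point (between the pads) lies 6 mm ahead of it; z points along the fingers, y is the direction in which the jaws open and shut (so a half turn about z gives the same grasp; the last joint's range is limited). The gripper opens to 85 mm and grips with 20 to 120 N. Pads are 22 mm wide; open, the fingers measure 114 mm over their backs; the gripper's body (76 mm by 85 mm) begins 54 mm behind the grasp point. The pads swing forward as they close: fully open they stand 13 mm farther back than shut.
Start: joints at [-0.982, 0.385, 0.008, 0, -1.194, -0.259], TCP at [202.424, -591.29, 256.312] pointing down, gripper open.
Joint ranges: [-3.14, 3.14], [-1.21, 2.06], [-1.07, 1.41], [-3.16, 2.05], [-2.99, -0.16], [-3.1, 3.1]. Speed limits (rad/s): [2.79, 2.79, 3.14, 3.14, 3.14, 3.14].

## Interface

Orientations are given as a unit quaternion [x, y, z, w].
In Python, from bench import arm gives the robot as it stands.
- The arm moves only by the tool drive_tool, never from a script. Its argument "plan" is a list of rows, each a list of 2 entries, a list of its own where there are three numbers: the shift along the tool's x, y, z in m, then the turn about the tool's z in degrees. A call has 1 to 12 rows; each row shifts and turns the commanded pose from where the row before left it, along the tool's axes as they then stand; what a row does not reach is not made up. A row lasts 1/8 s, in which the tool goes at most 62.5 mm and 10.7 degrees, less where a joint would pass 70% of its speed; a pose out of reach is approached as far as the arm can. A call with a gripper value outside its range is refused whole. "fingers" is the closure, from -1 (fully open) to 1 (shut), so that 0 is half open, set as the call begins (left out, the last holds). The fingers move at their own pace and stop on an object; the grip force is fixed at half the most. Time passes only in rows, so rows that do not move let the fingers close. It gives the time, the measured TCP pose, the force and the opening at its end, in the units of the state.
- arm.read_state(): the state, without advancing time (a new reading comes with each control period).
- arm.get_image(name): name is "side" or "top" or "wrist"; returns a dict with "image" (384x512x3 uint8, red, green, blue), "K" (3x3 intrinsics, pixels), "R" (3x3) and "t" (3): a world point X has camera coordinates R X + t. Camera axes: x right, y down, z forward; pixel columns grow to the right and rows downward; lengths in mm; the calibration is good to about 2 mm. A picture is of the moment at which its call begins. There is no depth.
- arm.job_done(): hands the job in, once; it reports no verdict.
The state is a dict: "clock": time; "joints": joint angles; "joint_vel": joint speeds; "joint_efforts": joint torques, N m; "position": TCP position; "ee_rot": TCP orientation; "contact_force": force on the tool from outside, world axes, zero at the start; "wrist_torque": the same for the moment, N m; "gripper_width": finger opening in mm.
Only numpy, scipy, OpenCV 4.12 (cv2) and the standard library are available. Lean on these libraries where they do the work, as an engineer would, in place of code of your own. Each camera call takes 0.05 s, during which the arm holds its last target.

## Working session

There is one attempt and no reset: what is moved stays moved. The work goes in short steps, Python scripts to look and compute and a tool call to move; the robot and the scene stay as the last step left them, time stands still between calls to the robot, and variables do not carry over. Pictures are saved under pics/ and viewed, and the job is handed in when it is done.

Besides the shell and the picture viewer there is one more tool, called after "Request:" as name(argument=value, ...) on one line, values as JSON. drive_tool: Moves the arm, as the interface text tells. Its arguments: {"type":"object","properties":{"plan":{"type":"array"},"fingers":{"type":"number"}},"required":["plan"]}

```bash
ls; mkdir -p pics; python3 - <<'E'
from bench import arm
import cv2
print(arm.read_state())
for n in("side","top","wrist"):
    d=arm.get_image(n); cv2.imwrite(f"pics/{n}0.png",d["image"][:,:,::-1]); print(n,d["K"].tolist(),d["R"].round(4).tolist(),d["t"].tolist())
E
```

```text
pics
{'clock': 0.0, 'joints': array([-9.82427283e-01,  3.85531459e-01,  6.62243438e-03, -4.93720189e-04,
       -1.19397752e+00, -2.58588753e-01]), 'joint_vel': array([ 0.00094946,  0.00098881, -0.00046149, -0.00034726,  0.00068214,
        0.00049259]), 'joint_efforts': array([-1.34843420e-03, -3.92289627e+01,  1.88401669e+01,  4.18617994e+00,
       -4.67177946e-03, -1.32713637e-05]), 'position': array([ 202.23910643, -590.81764183,  255.23612006]), 'ee_rot': array([-1.64054032e-01,  9.86450774e-01,  1.04707517e-03, -2.20293704e-04]), 'contact_force': array([-0.52952997,  0.34312498, -0.42913885]), 'wrist_torque': array([ 0.01804894, -0.05045183,  0.00245744]), 'gripper_width': 85.04522860977708}
side [[408.9063678871724, 0.0, 250.68302990861102], [0.0, 408.9063678871724, 188.41649568581974], [0.0, 0.0, 1.0]] [[0.4217, 0.9067, -0.0027], [0.8577, -0.3999, -0.3232], [-0.2941, 0.134, -0.9463]] [-202.32194226253498, -453.79941218722325, 1262.1165019331484]
top [[439.42314832771405, 0.0, 247.29283732207537], [0.0, 439.42314832771405, 196.3698024512748], [0.0, 0.0, 1.0]] [[0.0053, -0.9999, 0.0087], [-0.9862, -0.0067, -0.1654], [0.1655, -0.0077, -0.9862]] [-29.242889768661563, 574.2027929695317, 1181.2046728671316]
wrist [[342.60729190089654, 0.0, 259.9067583183634], [0.0, 342.60729190089654, 187.3970666321944], [0.0, 0.0, 1.0]] [[-0.3237, 0.9462, 0.0018], [0.8983, 0.3068, 0.3145], [0.297, 0.1034, -0.9492]] [624.2551923539362, -41.034979784482346, 380.5528152852994]
```

View pics/side0.png

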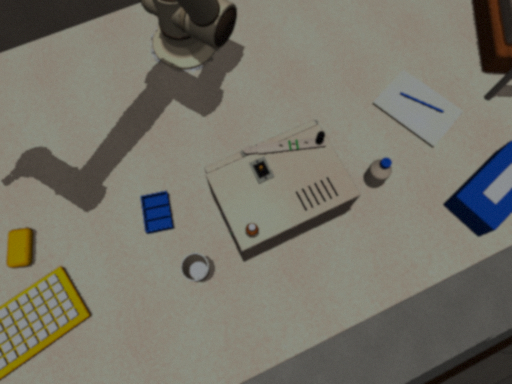

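View pics/top0.png

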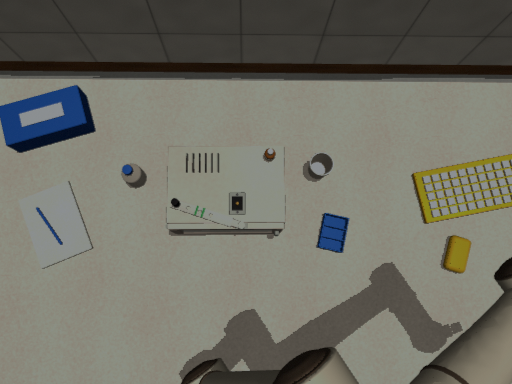

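View pics/wrist0.png

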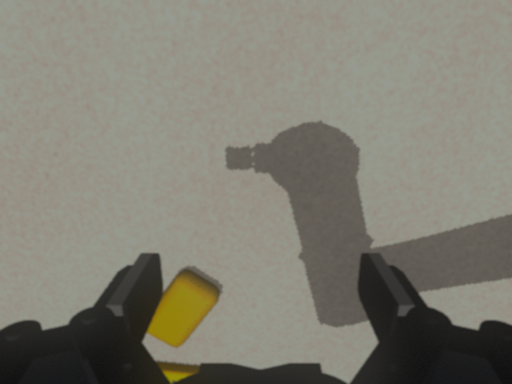

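```bash
cat > h.py <<'E'
import numpy as np, cv2
from bench import arm
def cast(d,uv,z):
    K,R,t=d["K"],d["R"],d["t"]
    r=R.T@np.linalg.solve(K,np.array([uv[0],uv[1],1.])); c=-R.T@t
    return (c+r*(z-c[2])/r[2])
def proj(d,X):
    p=d["K"]@(d["R"]@np.asarray(X,float)+d["t"]); return p[:2]/p[2]
def tri(d1,u1,d2,u2):
    P=[d["K"]@np.c_[d["R"],d["t"]] for d in(d1,d2)]
    X=cv2.triangulatePoints(P[0],P[1],np.array(u1,float).reshape(2,1),np.array(u2,float).reshape(2,1)).ravel(); return X[:3]/X[3]
def crop(d,x0,y0,x1,y1,s,fn):
    cv2.imwrite(fn,cv2.resize(d["image"][y0:y1,x0:x1,::-1],None,fx=s,fy=s,interpolation=cv2.INTER_CUBIC))
E
python3 - <<'E'
from h import *
t=arm.get_image("top"); s=arm.get_image("side")
crop(t,155,135,295,245,5,"pics/t1.png"); crop(s,195,110,365,260,4,"pics/s1.png")
E
```

```text
(no output)
```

View pics/t1.png

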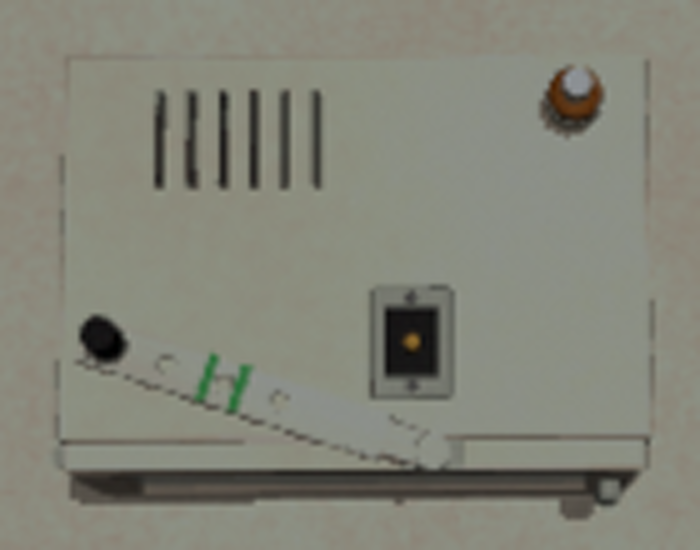

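View pics/s1.png

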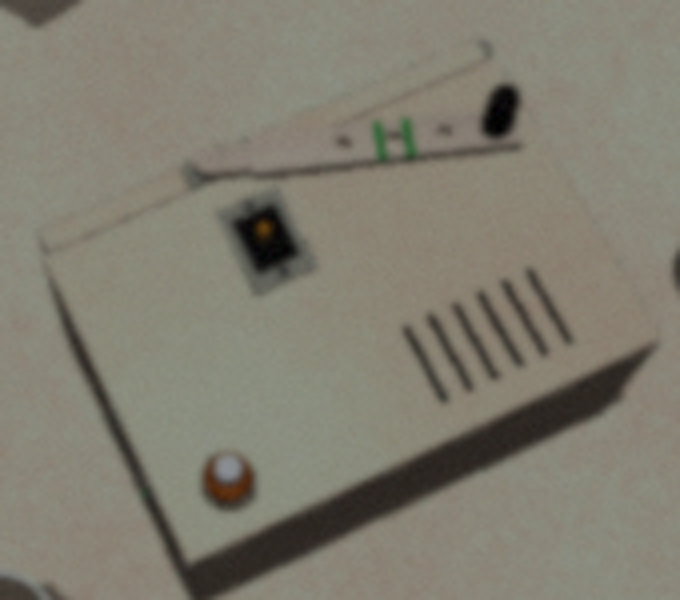

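```bash
cat >> h.py <<'E'
def blobs(d,kind,roi,minA=4):
    x0,y0,x1,y1=roi
    I=d["image"][y0:y1,x0:x1].astype(int); hsv=cv2.cvtColor(d["image"][y0:y1,x0:x1],cv2.COLOR_RGB2HSV).astype(int)
    if kind=="black": m=I.max(2)<45
    if kind=="green": m=(hsv[...,0]>45)&(hsv[...,0]<90)&(hsv[...,1]>90)
    if kind=="brass": m=(hsv[...,0]>8)&(hsv[...,0]<30)&(hsv[...,1]>110)&(hsv[...,2]>60)
    n,l,s,c=cv2.connectedComponentsWithStats(m.astype(np.uint8),connectivity=8)
    return [(s[i,4],(c[i]+[x0,y0]).round(2),(s[i,:4]+[x0,y0,0,0]).tolist()) for i in range(1,n) if s[i,4]>=minA]
E
python3 - <<'E'
from h import *
t=arm.get_image("top"); s=arm.get_image("side")
for k in("black","green","brass"):
    for n,d,roi in(("top",t,(160,140,290,240)),("side",s,(200,115,360,260))):
        print(k,n,*blobs(d,k,roi,3),sep="\n  ")
def pt(x,y): return ((x+.5)/5-.5+155,(y+.5)/5-.5+135)
def ps(x,y): return ((x+.5)/4-.5+195,(y+.5)/4-.5+110)
for nm,p,q,z in(("backleft",(68,57),(657,342),160),("backright",(647,58),(190,562),160),("plateBL",(371,286),(313,268),164),("plateBR",(453,289),(257,294),164),("plateFR",(453,398),(221,212),164),("plateFL",(371,396),(277,192),164),("peg",(412,341),(263,230),178),("hole",(223,382),(395,136),172),("h80",(279,397),(344,142),172),("h140",(167,364),(444,130),172),("pivot",(437,450),(195,175),175)):
    print(nm,cast(t,pt(*p),z).round(1),cast(s,ps(*q),z).round(1),tri(t,pt(*p),s,ps(*q)).round(1))
E
```

```text
black
  top
  (np.int32(5), array([193., 156.]), [193, 154, 1, 5])
  (np.int32(18), array([199. , 162.5]), [199, 154, 1, 18])
  (np.int32(8), array([205. , 167.5]), [205, 164, 1, 8])
  (np.int32(3), array([193., 170.]), [193, 169, 1, 3])
  (np.int32(119), array([236.47, 203.02]), [232, 197, 10, 13])
  (np.int32(54), array([175. , 202.5]), [171, 199, 9, 8])
  (np.int32(6), array([213.5, 229. ]), [211, 229, 6, 1])
  (np.int32(22), array([228.5, 229. ]), [218, 229, 22, 1])
  (np.int32(10), array([247.5, 229. ]), [243, 229, 10, 1])
  (np.int32(9), array([273.22, 229.89]), [272, 229, 4, 4])
  (np.int32(24), array([178.33, 231.08]), [173, 230, 10, 3])
  (np.int32(3), array([279.33, 230.33]), [279, 230, 2, 2])
black
  side
  (np.int32(69), array([319.57, 137.68]), [316, 132, 8, 12])
  (np.int32(136), array([261.07, 169.52]), [254, 162, 15, 16])
  (np.int32(13), array([340.92, 208.77]), [338, 206, 7, 7])
  (np.int32(184), array([306.14, 225.4 ]), [281, 211, 50, 29])
  (np.int32(6), array([332., 213.]), [331, 211, 3, 5])
  (np.int32(3), array([336.  , 211.67]), [335, 211, 3, 2])
  (np.int32(2
[... 743 characters left out ...]
0.3 151.3]
backright [ 688.  -119.3  160. ] [ 691.1 -118.4  160. ] [ 689.8 -119.   154.5]
plateBL [566.3  22.1 164. ] [566.8  16.4 164. ] [566.3  19.9 159.6]
plateBR [565.1 -19.5 164. ] [567.6 -19.6 164. ] [566.  -19.2 159.3]
plateFR [509.4 -19.8 164. ] [512.8 -17.  164. ] [510.6 -18.2 159.7]
plateFL [510.2  21.4 164. ] [515.2  18.1 164. ] [511.4  21.1 153.1]
peg [536.1   0.8 178. ] [538.3  -2.3 178. ] [ 5.367e+02 -1.000e-01  1.723e+02]
hole [515.7  95.  172. ] [515.3  94.6 172. ] [515.6  94.7 172.5]
h80 [508.4  66.9 172. ] [506.1  65.7 172. ] [507.7  65.9 175.2]
h140 [524.6 123.1 172. ] [524.  122.4 172. ] [524.4 122.7 172.5]
pivot [482.1 -12.  175. ] [489.6 -22.8 175. ] [483.  -15.5 155.9]
```

Request:
drive_tool(plan=[[[-0.03,0.032,-0.002],0],[[-0.035,0.038,0],0],[[-0.035,0.038,0],0],[[-0.035,0.038,0],0],[[-0.035,0.038,0],0],[[-0.035,0.038,0],0],[[-0.035,0.038,0],0],[[-0.035,0.038,0],0]])

```text
clock: 1.35
position: [366.5, -218.7, 258.7]
ee_rot: [-0.164, 0.986, -0.0, 0.001]
contact_force: [0.6, 1.0, -0.1]
gripper_width: 85.3
```

Request:
drive_tool(plan=[[[-0.035,0.038,0],0],[[-0.035,0.038,0],0],[[-0.035,0.038,0],-5],[[-0.035,0.038,0],-10],[[-0.035,0.038,0],-10],[[0,0,0],-10],[[0,0,0],-10],[[0,0,0],-9.9]])

```text
clock: 2.35
position: [452.9, 21.8, 258.4]
ee_rot: [-0.603, 0.798, -0.0, 0.0]
contact_force: [0.3, -0.2, -0.1]
gripper_width: 85.3
```

```bash
python3 - <<'E'
from h import *
for i in range(3):
    d=arm.get_image("wrist")
    s=arm.read_state(); print(s["position"].round(2),s["ee_rot"].round(4),s["contact_force"].round(2),s["joints"].round(3))
cv2.imwrite("pics/w1.png",d["image"][:,:,::-1])
t=arm.get_image("top");cv2.imwrite("pics/t2.png",t["image"][:,:,::-1])
print(proj(d,(515.5,94.7,172)),proj(d,(532,152,212)),proj(d,(537,0,178)))
E
```

```text
[452.93  21.72 258.38] [-6.042e-01  7.968e-01 -0.000e+00  1.000e-04] [-0.01  0.34 -0.36] [ 0.408  0.087 -0.387 -0.    -1.097 -0.681]
[452.95  21.65 258.41] [-6.004e-01  7.997e-01 -0.000e+00  1.000e-04] [ 0.74 -0.06 -0.71] [ 0.408  0.087 -0.387 -0.    -1.097 -0.691]
[452.93  21.59 258.42] [-5.993e-01  8.005e-01 -0.000e+00  1.000e-04] [-0.35  1.   -0.6 ] [ 0.408  0.087 -0.387 -0.    -1.097 -0.693]
[205.02287839 320.43405643] [200.63890741 435.78172114] [121.47893111 214.76493324]
```

View pics/w1.png

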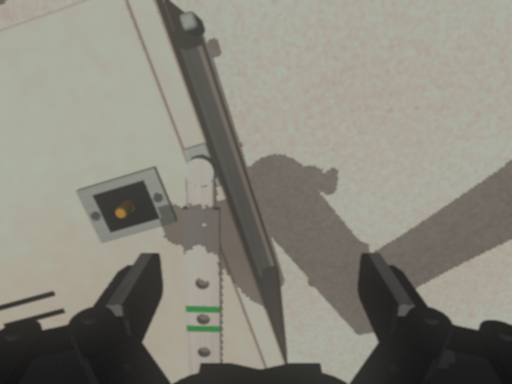

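```bash
python3 - <<'E'
from h import *
d=arm.get_image("wrist")
crop(d,70,130,260,360,3,"pics/w1c.png")
print(blobs(d,"green",(150,100,260,384)),blobs(d,"brass",(70,150,190,250)))
for n,p,z in(("h80",(203,283.5),175),("h110",(203.5,319.5),175),("h140",(204,352),175),("pivotcap",(200,170),175)): print(n,cast(d,p,z).round(1))
E
```

```text
[(np.int32(132), array([203.07, 309.36]), [187, 307, 33, 5]), (np.int32(126), array([203.67, 328.71]), [188, 327, 33, 5])] [(np.int32(105), array([120.51, 213.  ]), [115, 208, 12, 11])]
h80 [505.7  63.  175. ]
h110 [515.2  91.1 175. ]
h140 [524.5 118.5 175. ]
pivotcap [480.9 -13.3 175. ]
```

View pics/w1c.png

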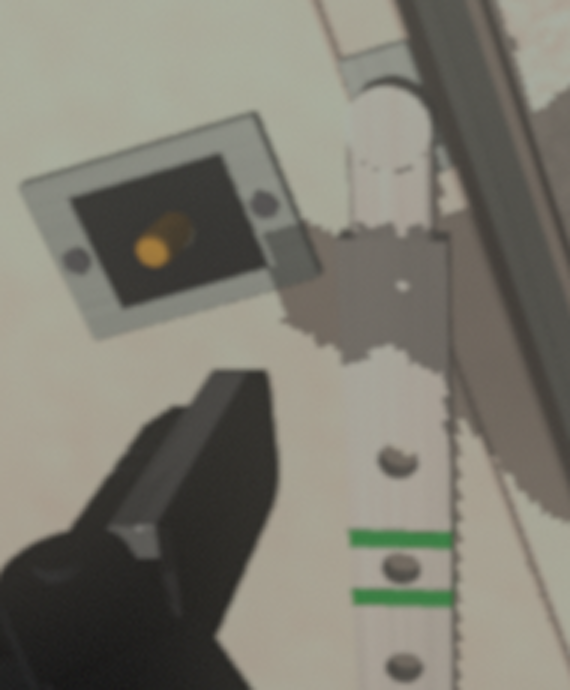

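```bash
python3 - <<'E'
from h import *
d=arm.get_image("wrist")
print("peg",cast(d,(120.3,213.5),178).round(1))
c=lambda x,y:((x+.5)/3-.5+70,(y+.5)/3-.5+130)
for p in((20,184),(256,112),(320,274),(98,338)): print(cast(d,c(*p),164).round(1))
b=[cast(d,(203.07,309.36),175),cast(d,(203.67,328.71),175)]; m=(b[0]+b[1])/2; print("mid bands",m, b[1]-b[0])
print("holes",[cast(d,c(*p),175).round(1).tolist() for p in((398,461),(401,568),(404,667))])
E
```

```text
peg [537.3  -1.4 178. ]
[566.  -20.3 164. ]
[510.6 -20.9 164. ]
[510.8  18.2 164. ]
[565.4  18.9 164. ]
mid bands [515.18997001  90.77643036 175.        ] [ 5.07895675 15.7677535   0.        ]
holes [[506.1, 62.7, 175.0], [515.2, 90.7, 175.0], [524.2, 118.6, 175.0]]
```

```bash
python3 - <<'E'
from h import *
t=arm.get_image("top"); s=arm.get_image("side")
bt=blobs(t,"black",(160,190,190,215),20);bs=blobs(s,"black",(310,125,330,150),20)
print(bt,bs)
print(cast(t,bt[0][1],198),cast(s,bs[0][1],192),tri(t,bt[0][1],s,bs[0][1]))
E
```

```text
[(np.int32(54), array([175. , 202.5]), [171, 199, 9, 8])] [(np.int32(68), array([319.6 , 137.71]), [316, 132, 8, 12])]
[532.81836762 151.85095332 198.        ] [535.0763042  150.15553999 192.        ] [533.96852473 152.59840648 188.06362361]
```

Request:
drive_tool(plan=[[[-0.0365,-0.0103,0],0],[[-0.0365,-0.0103,0],0],[[-0.0365,-0.0103,0],0],[[-0.0365,-0.0103,0],0],[[0,0,0],0],[[0,0,0],0]])

```text
clock: 3.5
position: [532.9, 149.9, 257.9]
ee_rot: [-0.6, 0.8, 0.0, -0.001]
contact_force: [-0.3, -0.8, 0.5]
gripper_width: 85.5
```

```bash
python3 - <<'E'
from h import *
d=arm.get_image("wrist"); s=arm.read_state(); print(s["position"].round(2),s["ee_rot"].round(4))
cv2.imwrite("pics/w2.png",d["image"][:,:,::-1])
t=arm.get_image("top");cv2.imwrite("pics/t3.png",t["image"][:,:,::-1])
E
```

```text
[532.83 149.63 258.19] [-6.001e-01  7.999e-01  1.000e-04 -3.000e-04]
```

View pics/w2.png

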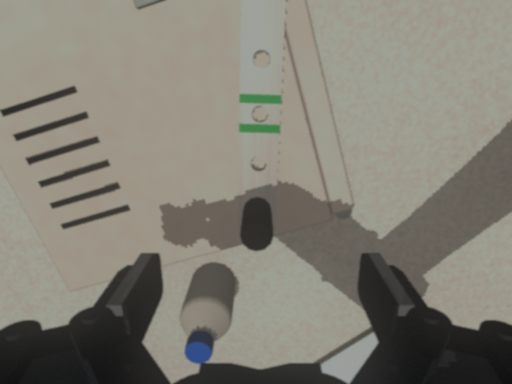

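View pics/t3.png

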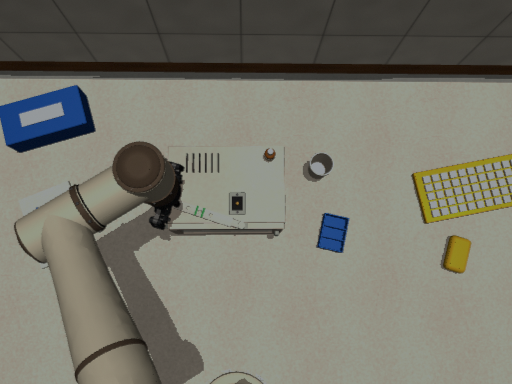

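```bash
python3 - <<'E'
from h import *
d=arm.get_image("wrist")
crop(d,200,30,320,270,2.5,"pics/w2c.png")
print(cast(d,(257,234),212),blobs(d,"black",(230,185,290,258),50),blobs(d,"green",(200,50,300,200)))
b=[x[1] for x in blobs(d,"green",(200,50,300,200))]
p=[cast(d,x,175) for x in b];print(p)
for z in (178,212): print(proj(d,(533.5,150,z)))
E
```

```text
[534.24222006 148.33437142 212.        ] [] [(np.int32(281), array([260.46,  99.29]), [241, 96, 40, 8]), (np.int32(254), array([259.42, 128.61]), [240, 125, 39, 8])]
[array([513.80368346,  84.94912528, 175.        ]), array([519.04157527, 100.76945049, 175.        ])]
[259.29388649 211.83854565]
[259.23227031 236.37983282]
```

View pics/w2c.png

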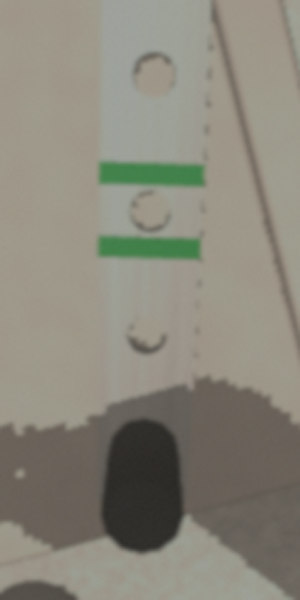

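Request:
drive_tool(plan=[[[0,-0.001,0.012],0],[[0,0,0.015],0],[[0,0,0.015],0],[[0,0,0.0105],0],[[0,0,0],0]])

```text
clock: 4.28
position: [533.8, 149.7, 204.5]
ee_rot: [-0.6, 0.8, 0.0, -0.001]
contact_force: [0.2, 0.3, 1.2]
gripper_width: 85.5
```

Request:
drive_tool(plan=[[[0,0,0],0],[[0,0,0],0],[[0,0,0],0],[[0,0,0],0],[[0,0,0],0],[[0,0,0],0]], fingers=1)

```text
clock: 5.03
position: [534.4, 150.1, 206.0]
ee_rot: [-0.6, 0.8, -0.0, 0.0]
contact_force: [0.7, 0.2, 1.0]
gripper_width: 16.7
```

```bash
cat > g.py <<'E'
import numpy as np
from scipy.optimize import brentq
P0=np.array([483.9,-12.4]); H=np.array([482.5,172.6]); Q=np.array([537.3,-1.0])
def piv(th):
    v=P0-H; c,s=np.cos(-th),np.sin(-th); return H+np.array([c*v[0]-s*v[1],s*v[0]+c*v[1]])
def tcp(th,b,ph):
    r=170*np.cos(ph)-30*np.sin(ph); p=piv(th)+r*np.array([np.cos(b),np.sin(b)])
    return np.r_[p,169+170*np.sin(ph)+30*np.cos(ph)+6]
def rows(cfgs,off=np.zeros(3)):
    out=[]
    for a,b in zip(cfgs[:-1],cfgs[1:]):
        d=tcp(*b)-tcp(*a); yaw=a[1]  # tool x = -bar dir, tool y = bar dir+90
        x=-np.array([np.cos(yaw),np.sin(yaw)]); y=np.array([-np.sin(yaw),np.cos(yaw)])
        out.append([np.round([d[:2]@x/1e3,d[:2]@y/1e3,-d[2]/1e3],4).tolist(),round(-np.degrees(b[1]-a[1]),1)])
    return out
def target(r=110.):
    th=brentq(lambda t:np.linalg.norm(piv(t)-Q)-r,0,.9); d=Q-piv(th); return th,np.arctan2(d[1],d[0])
E
python3 - <<'E'
from g import *
th,b=target(109.4+1); print(th,np.degrees(b),piv(th),tcp(th,b,.35),tcp(th,b,.11),tcp(th,b,0))
b0=np.radians(73.3); print(piv(-.1))
lift=[(0,b0,p) for p in np.linspace(0,.35,7)]
print(rows(lift))
n=16; sw=[(th*s,b0+(b-b0)*s,.35) for s in np.linspace(0,1,n+1)]
for r in rows(sw): print(r)
for s in sw[::4]: 
    print(s, tcp(*s))
E
```

```text
0.3126071065632646 1.4868128644048697 [426.9371691   -3.86453418] [5.76293294e+02 1.20945940e-02 2.61473809e+02] [5.92560576e+02 4.34321760e-01 2.23480994e+02] [5.96879934e+02 5.46433306e-01 2.05000000e+02]
[502.36218791 -11.33600379]
[[[0.002, 0.0, -0.0099], np.float64(-0.0)], [[0.0026, -0.0, -0.0097], np.float64(-0.0)], [[0.0032, 0.0, -0.0096], np.float64(-0.0)], [[0.0037, -0.0, -0.0094], np.float64(-0.0)], [[0.0043, 0.0, -0.0091], np.float64(-0.0)], [[0.0048, 0.0, -0.0089], np.float64(-0.0)]]
[[0.0015, -0.0082, -0.0], np.float64(4.5)]
[[0.0017, -0.0083, -0.0], np.float64(4.5)]
[[0.0019, -0.0084, -0.0], np.float64(4.5)]
[[0.0021, -0.0085, -0.0], np.float64(4.5)]
[[0.0023, -0.0086, -0.0], np.float64(4.5)]
[[0.0024, -0.0087, -0.0], np.float64(4.5)]
[[0.0026, -0.0088, -0.0], np.float64(4.5)]
[[0.0028, -0.0089, -0.0], np.float64(4.5)]
[[0.0029, -0.0091, -0.0], np.float64(4.5)]
[[0.0031, -0.0092, -0.0], np.float64(4.5)]
[[0.0032, -0.0094, -0.0], np.float64(4.5)]
[[0.0034, -0.0095, -0.0], np.float64(4.5)]
[[0.0035, -0.0097, -0.0], np.float64(4.5)]
[[0.0036, -0.0099, -0.0], np.float64(4.5)]
[[0.0037, -0.0101, -0.0], np.float64(4.5)]
[[0.0038, -0.0103, -0.0], np.float64(4.5)]
(np.float64(0.0), np.float64(1.2793263417118435), 0.35) [526.83350852 130.70483662 261.47380865]
(np.float64(0.07815177664081616), np.float64(0.9659822012451008), 0.35) [554.40622778 110.95826608 261.47380865]
(np.float64(0.1563035532816323), np.float64(0.6526380607783582), 0.35) [573.78546512  80.36951152 261.47380865]
(np.float64(0.23445532992244847), np.float64(0.33929392031161554), 0.35) [581.77249736  42.0618214  261.47380865]
(np.float64(0.3126071065632646), np.float64(0.0259497798448729), 0.35) [5.76293294e+02 1.20945940e-02 2.61473809e+02]
```

Lift first.

Request:
drive_tool(plan=[[[0.002,0,-0.01],0],[[0.0027,0,-0.01],0],[[0.0034,0,-0.0095],0],[[0.0038,0,-0.0095],0],[[0.0044,0,-0.009],0],[[0.005,0,-0.009],0],[[0,0,0],0]])

```text
clock: 5.9
position: [527.3, 128.1, 262.9]
ee_rot: [-0.6, 0.8, 0.0, -0.001]
contact_force: [-1.5, -3.7, -6.1]
gripper_width: 16.3
```

```bash
python3 - <<'E'
from h import *
d=arm.get_image("wrist"); s=arm.read_state(); print(s["position"].round(2),s["ee_rot"].round(4),s["contact_force"].round(2),s["gripper_width"])
cv2.imwrite("pics/w3.png",d["image"][:,:,::-1])
E
```

```text
[527.34 128.27 262.59] [-6.0e-01  8.0e-01  1.0e-04 -1.5e-03] [-2.88 -4.52 -6.1 ] 16.664271274996253
```

View pics/w3.png

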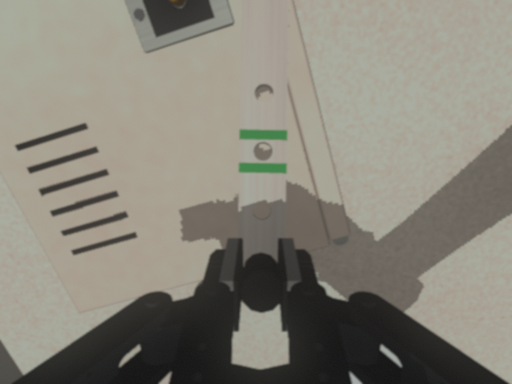

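Request:
drive_tool(plan=[[[0.0015,-0.0082,0],4.5],[[0.0017,-0.0083,0],4.5],[[0.0019,-0.0084,0],4.5],[[0.0021,-0.0085,0],4.5],[[0.0023,-0.0086,0],4.5],[[0.0024,-0.0087,0],4.5],[[0.0026,-0.0088,0],4.5],[[0.0028,-0.0089,0],4.5]])

```text
clock: 6.95
position: [578.0, 79.8, 264.1]
ee_rot: [-0.324, 0.946, -0.001, 0.003]
contact_force: [1.6, -1.2, -2.8]
gripper_width: 16.5
```

Request:
drive_tool(plan=[[[0.003,-0.0091,0],4.5],[[0.003,-0.0092,0],4.5],[[0.0032,-0.0094,0],4.5],[[0.0034,-0.0095,0],4.5],[[0.0035,-0.0097,0],4.5],[[0.0036,-0.0099,0],4.5],[[0.0037,-0.0101,0],4.5],[[0.0038,-0.0103,0],4.5],[[0,0,0],0]])

```text
clock: 8.07
position: [580.6, -1.0, 264.3]
ee_rot: [-0.016, 1.0, -0.0, 0.003]
contact_force: [1.5, -1.6, -2.8]
gripper_width: 16.1
```

```bash
python3 - <<'E'
from h import *
d=arm.get_image("wrist"); s=arm.read_state(); print(s["position"].round(2),s["ee_rot"].round(4),s["contact_force"].round(2),s["wrist_torque"].round(2),s["gripper_width"])
cv2.imwrite("pics/w4.png",d["image"][:,:,::-1])
t=arm.get_image("top");cv2.imwrite("pics/t4.png",t["image"][:,:,::-1])
t=arm.get_image("side");cv2.imwrite("pics/s4.png",t["image"][:,:,::-1])
E
```

```text
[580.35  -0.75 264.07] [-1.680e-02  9.999e-01 -1.000e-04  2.300e-03] [ 1.6  -2.01 -2.78] [-0.56 -1.01  0.27] 16.30361726041298
```

View pics/w4.png

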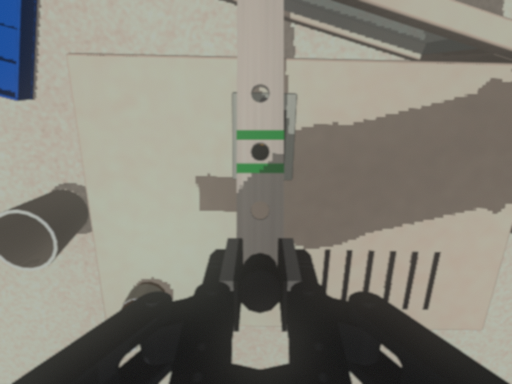

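View pics/t4.png

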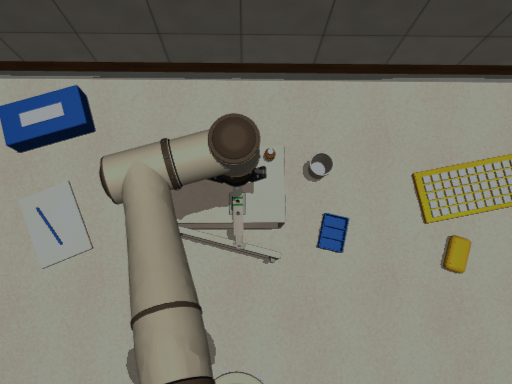

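View pics/s4.png

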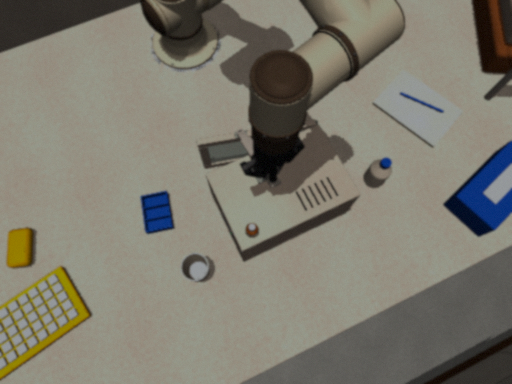

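```bash
cat >> h.py <<'E'
def barest(d,phi,pz=169):
    # image holes/bands -> plane of tilted bar top (through pivot height)
    pass
E
python3 - <<'E'
from h import *
d=arm.get_image("wrist"); crop(d,200,60,320,240,4,"pics/w4c.png")
b=[x[1] for x in blobs(d,"green",(220,110,300,200))]; print(b)
phi=.36
m=(b[0]+b[1])/2
z=169+110*np.sin(phi)+3*np.cos(phi)
print(cast(d,m,z), cast(d,b[0],z-8*np.sin(phi)),cast(d,b[1],z+8*np.sin(phi)))
E
```

```text
[array([260. , 134.5]), array([259.09, 167.6 ])]
[536.24643562  -2.29661772 210.55785613] [528.31797114  -2.33286565 207.73966227] [544.15902184  -2.2604666  213.37605   ]
```

View pics/w4c.png

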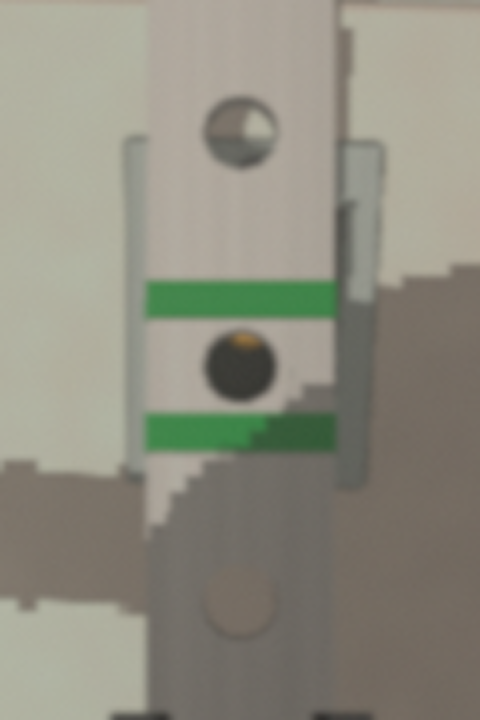

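Request:
drive_tool(plan=[[[-0.001,0,0.0054],0],[[-0.0016,0,0.0054],0],[[-0.0018,0,0.0054],0],[[-0.0018,0,0.0054],0],[[-0.0018,0,0.0054],0],[[-0.002,0,0.0054],0],[[0,0,0],0],[[0,0,0],0]])

```text
clock: 9.28
position: [588.8, -0.4, 230.4]
ee_rot: [-0.016, 1.0, 0.0, 0.0]
contact_force: [2.0, 0.7, 2.7]
gripper_width: 16.1
```

```bash
cat > look.py <<'E'
import sys
from h import *
d=arm.get_image("wrist"); s=arm.read_state(); print(s["position"].round(2),s["ee_rot"].round(4),s["contact_force"].round(2),s["wrist_torque"].round(2),round(float(s["gripper_width"]),2),s["clock"])
crop(d,210,90,310,240,4,sys.argv[1])
zz=s["position"][2]-6
from scipy.optimize import brentq
phi=brentq(lambda p:169+170*np.sin(p)+30*np.cos(p)-zz,-.1,.7)
b=[x[1] for x in blobs(d,"green",(220,90,300,220),10)]; print(phi,b)
if len(b)==2:
    m=(b[0]+b[1])/2; z=169+110*np.sin(phi)+3*np.cos(phi)
    X=cast(d,m,z); print("top pt",X.round(2),"mid",X[0]+3*np.sin(phi),"pivot img",X[0]+3*np.sin(phi)-110*np.cos(phi),"pivot kin",s["position"][0]-170*np.cos(phi)+30*np.sin(phi))
    # axis of hole: underside centre 
    U=X+6*np.array([np.sin(phi),0,-np.cos(phi)]); print("underside",U.round(2),"proj hole top/under/pegs:",m,proj(d,U))
    C=-d["R"].T@d["t"]; print("cam",C.round(1))
E
python3 look.py pics/w5.png
```

```text
[ 5.8877e+02 -4.1000e-01  2.3048e+02] [-1.560e-02  9.999e-01  1.000e-04  1.000e-04] [1.95 1.   2.17] [ 0.24 -0.28 -0.03] 16.26 9.325
0.15249457487015947 [array([262.04, 116.7 ]), array([261.95, 152.99])]
top pt [534.98  -1.26 188.67] mid 535.4326430647944 pivot img 426.7091691727154 pivot kin 425.2950805612149
underside [535.89  -1.26 182.74] proj hole top/under/pegs: [261.995 134.845] [261.86440463 134.6495134 ]
cam [508.   -3.  348.1]
```

View pics/w5.png

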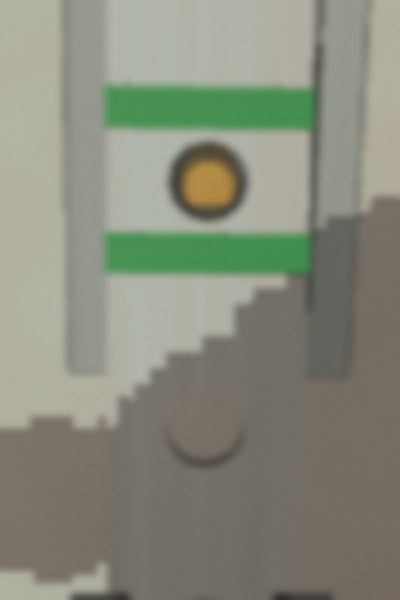

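Request:
drive_tool(plan=[[[-0.001,0.0003,0.002],0],[[-0.001,0,0.002],0],[[-0.0008,0,0.0015],0],[[-0.0004,0,0.001],0],[[0,0,0],0]])

```text
clock: 9.95
position: [591.8, -0.2, 223.7]
ee_rot: [-0.016, 1.0, -0.0, -0.0]
contact_force: [1.5, -0.7, 2.1]
gripper_width: 16.2
```

```bash
python3 look.py pics/w6.png
```

```text
[ 5.9177e+02 -2.3000e-01  2.2377e+02] [-1.570e-02  9.999e-01 -2.000e-04 -3.000e-04] [2.55 0.09 2.91] [-0.18 -0.09  0.11] 16.41 10.0
0.1117470681499742 [array([262.34, 113.41]), array([261.53, 150.42])]
top pt [536.27  -1.23 184.25] mid 536.6094731844437 pivot img 427.2955661764371 pivot kin 426.17480207802436
underside [536.94  -1.23 178.29] proj hole top/under/pegs: [261.935 131.915] [261.82702037 131.31080948]
cam [511.1  -2.8 341.5]
```

View pics/w6.png

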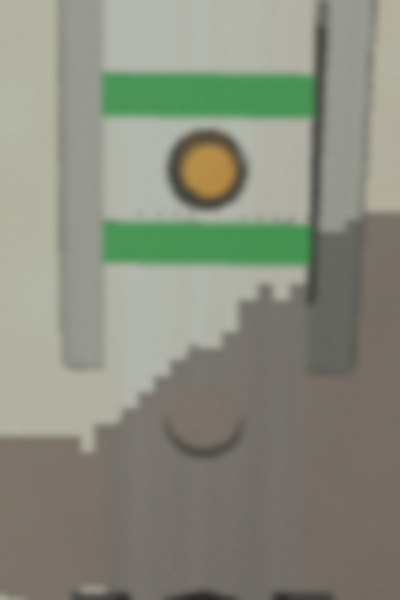

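Request:
drive_tool(plan=[[[-0.0004,0,0.001],0],[[-0.0003,0,0.001],0],[[-0.0003,0,0.001],0],[[0,0,0],0]])

```text
clock: 10.5
position: [593.0, 0.1, 220.9]
ee_rot: [-0.016, 1.0, 0.0, 0.0]
contact_force: [1.8, 0.8, 3.0]
gripper_width: 16.3
```

```bash
python3 look.py pics/w7.png
```

```text
[5.9303e+02 1.3000e-01 2.2100e+02] [-1.560e-02  9.999e-01  1.000e-04  1.000e-04] [1.69 0.34 3.35] [ 0.25 -0.06 -0.12] 16.31 10.55
0.09507366805748968 [array([262.57, 112.16]), array([261.66, 149.33])]
top pt [536.83  -0.77 182.43] mid 537.1170437466956 pivot img 427.6138145145248 pivot kin 426.6497409088411
underside [537.4   -0.77 176.46] proj hole top/under/pegs: [262.115 130.745] [261.99954278 129.9543848 ]
cam [512.2  -2.5 338.6]
```

View pics/w7.png

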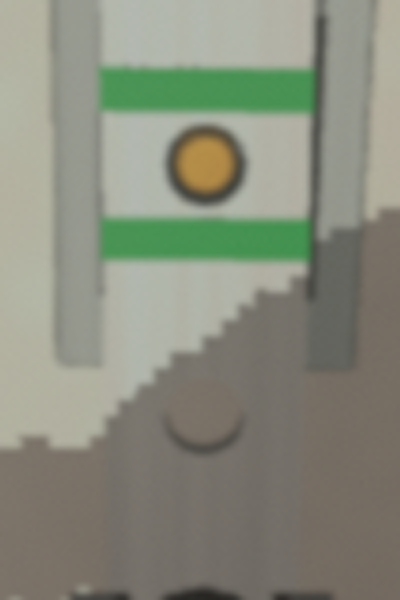

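Request:
drive_tool(plan=[[[-0.0003,0,0.0013],0],[[-0.0003,0,0.0013],0],[[-0.0003,0,0.0014],0],[[0,0,0],0]])

```text
clock: 11.05
position: [593.8, 0.0, 216.8]
ee_rot: [-0.016, 1.0, 0.0, -0.0]
contact_force: [1.4, 0.5, 3.8]
gripper_width: 16.2
```

Request:
drive_tool(plan=[[[-0.0003,0,0.0013],0],[[-0.0003,0,0.0013],0],[[-0.0003,0,0.0014],0],[[0,0,0],0]])

```text
clock: 11.55
position: [594.7, 0.1, 212.8]
ee_rot: [-0.016, 1.0, 0.0, -0.0]
contact_force: [1.6, 1.4, 3.2]
gripper_width: 16.0
```

```bash
python3 look.py pics/w8.png
```

```text
[5.9474e+02 8.0000e-02 2.1291e+02] [-0.0157  0.9999  0.     -0.    ] [2.76 1.62 2.83] [ 0.18 -0.07 -0.02] 16.41 11.6
0.046763150574611105 [array([262. , 108.5]), array([261.96, 146.35])]
top pt [536.56  -0.98 177.14] mid 536.7032310377625 pivot img 426.823482695425 pivot kin 426.32355695284474
underside [536.84  -0.98 171.15] proj hole top/under/pegs: [261.98  127.425] [261.88999623 126.11233969]
cam [514.   -2.6 330.5]
```

View pics/w8.png

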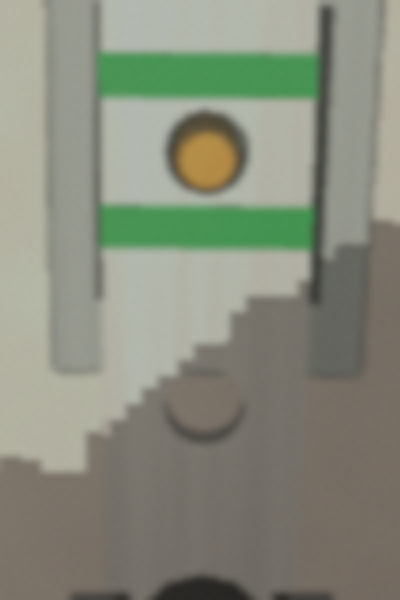

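Request:
drive_tool(plan=[[[-0.0005,0,0.0013],0],[[-0.0005,0,0.0013],0],[[-0.0003,0,0.0014],0],[[0,0,0],0]])

```text
clock: 12.1
position: [596.0, 0.1, 208.8]
ee_rot: [-0.016, 1.0, 0.0, -0.0]
contact_force: [2.5, 0.2, 3.0]
gripper_width: 16.1
```

Request:
drive_tool(plan=[[[-0.0003,0,0.001],0],[[-0.0003,0,0.001],0],[[-0.0003,0,0.001],0],[[0,0,0],0]])

```text
clock: 12.6
position: [597.2, 0.2, 206.1]
ee_rot: [-0.016, 1.0, 0.0, 0.0]
contact_force: [2.6, -0.9, 2.9]
gripper_width: 16.7
```

```bash
python3 look.py pics/w9.png
```

```text
[5.9718e+02 1.8000e-01 2.0615e+02] [-1.560e-02  9.999e-01  1.000e-04  4.000e-04] [ 2.63 -0.49  4.01] [ 0.15 -0.23 -0.06] 16.21 12.65
0.006787742353697874 [array([261.55, 105.49]), array([261.11, 144.  ])]
top pt [537.58  -1.22 172.75] mid 537.5976453764544 pivot img 427.6001794062694 pivot kin 427.3873453457573
underside [537.62  -1.22 166.75] proj hole top/under/pegs: [261.33  124.745] [261.27842361 122.96216727]
cam [516.3  -2.5 323.8]
```

View pics/w9.png

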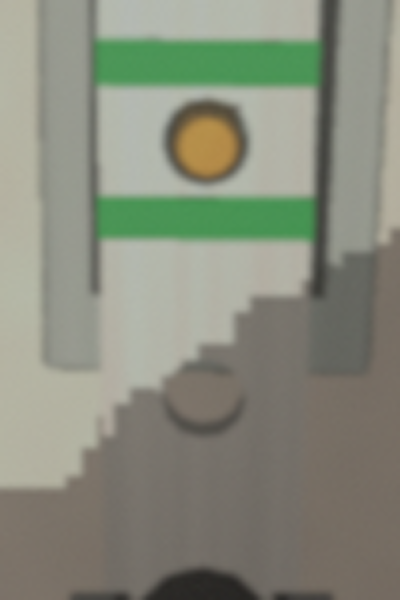

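Request:
drive_tool(plan=[[[-0.0002,0,0.0005],0],[[-0.0001,0,0.0004],0],[[0,0,0],0],[[0,0,0],0]])

```text
clock: 13.15
position: [597.4, 0.2, 205.2]
ee_rot: [-0.016, 1.0, 0.0, 0.0]
contact_force: [2.4, 0.4, 4.6]
gripper_width: 16.0
```

Request:
drive_tool(plan=[[[0,0,0.0005],0],[[0,0,0],0],[[0,0,0],0]])

```text
clock: 13.52
position: [597.4, 0.1, 204.8]
ee_rot: [-0.016, 1.0, 0.0, 0.0]
contact_force: [2.6, 0.5, 5.4]
gripper_width: 16.4
```

Request:
drive_tool(plan=[[[-0.0004,0,0],0],[[-0.0003,0,0],0],[[0,0,0],0]])

```text
clock: 13.9
position: [598.0, 0.0, 204.8]
ee_rot: [-0.016, 1.0, -0.0, 0.0]
contact_force: [2.8, 0.5, 6.1]
gripper_width: 16.7
```

Request:
drive_tool(plan=[[[0,0,0],0],[[0,0,0],0],[[0,0,0],0],[[0,0,0],0]], fingers=0)

```text
clock: 14.4
position: [597.6, 0.1, 204.1]
ee_rot: [-0.016, 1.0, -0.0, -0.0]
contact_force: [-0.6, 0.3, -0.4]
gripper_width: 43.0
```

```bash
python3 look.py pics/w10.png
```

```text
[5.9769e+02 1.0000e-01 2.0419e+02] [-1.570e-02  9.999e-01 -0.000e+00 -4.000e-04] [0.9  0.61 0.39] [ 0.05  0.02 -0.  ] 42.63 14.45
-0.004781247741745031 [array([261.35, 107.18]), array([261.57, 146.42])]
top pt [538.76  -1.26 171.47] mid 538.750281424324 pivot img 428.7515387400771 pivot kin 427.5504568604051
underside [538.74  -1.26 165.47] proj hole top/under/pegs: [261.46 126.8 ] [261.41116451 124.80615648]
cam [517.   -2.5 321.9]
```

View pics/w10.png

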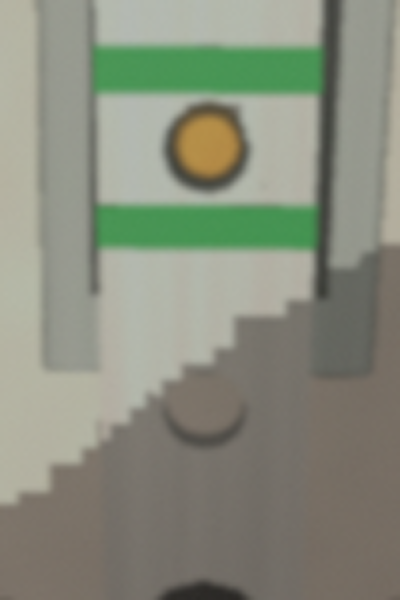

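Request:
drive_tool(plan=[[[0,0,-0.005],0],[[0,0,-0.015],0],[[0,0,-0.02],0],[[0,0,-0.02],0],[[0,0,-0.02],0],[[0,0,0],0]])

```text
clock: 15.2
position: [598.9, 0.2, 287.5]
ee_rot: [-0.016, 1.0, 0.0, 0.003]
contact_force: [0.2, -0.5, 0.8]
gripper_width: 42.5
```

Request:
drive_tool(plan=[[[-0.03,0,-0.02],0],[[-0.03,0,-0.02],0],[[-0.03,0,0],0],[[0,0,0],0],[[0,0,0],0]])

```text
clock: 15.82
position: [687.3, 2.9, 323.5]
ee_rot: [-0.016, 1.0, -0.0, -0.001]
contact_force: [-1.1, -0.3, -0.3]
gripper_width: 42.7
```

```bash
python3 - <<'E'
from h import *
d=arm.get_image("wrist");cv2.imwrite("pics/w11.png",d["image"][:,:,::-1])
t=arm.get_image("top");crop(t,155,135,345,265,4,"pics/t11.png")
s=arm.get_image("side");crop(s,130,110,410,300,2.8,"pics/s11.png")
b=[x[1] for x in blobs(d,"green",(200,100,320,380),10)];p=[cast(d,x,175) for x in b];print(b,p,sum(p)/2)
s=arm.read_state();print(s["position"],s["contact_force"])
E
```

```text
[] [] 0.0
[687.18523187   2.89528974 324.80012109] [-0.06394009 -0.11407286  0.2078491 ]
```

View pics/w11.png

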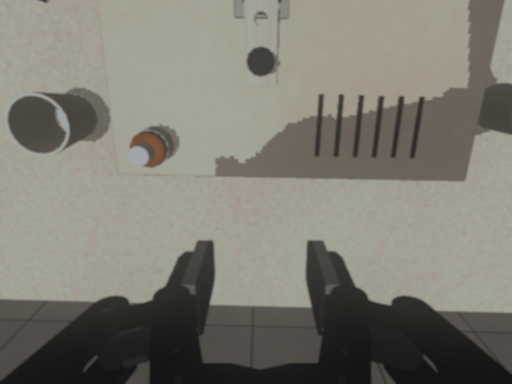

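View pics/t11.png

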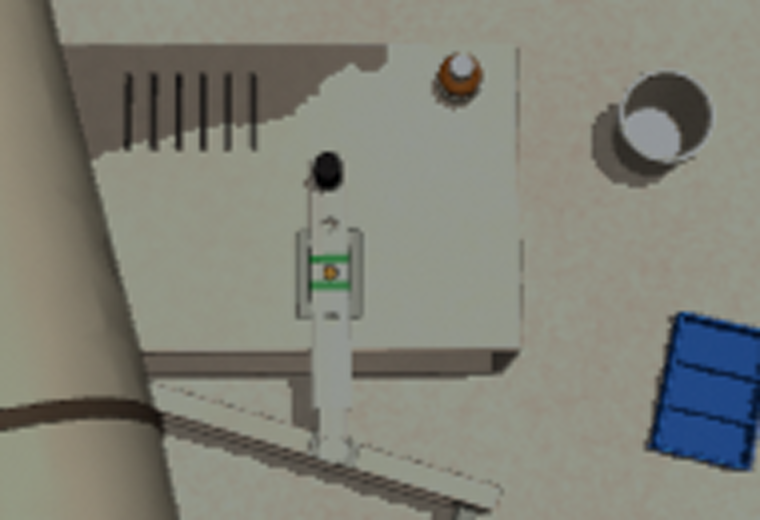

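View pics/s11.png

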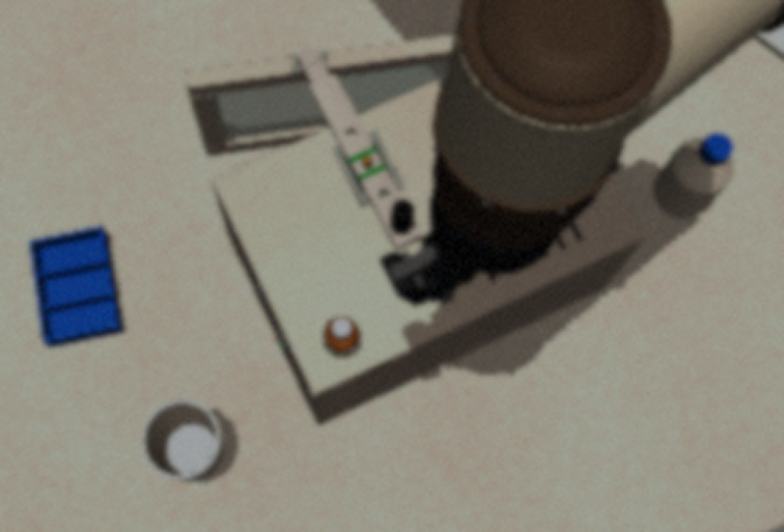

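```bash
python3 - <<'E'
from bench import arm
print(arm.job_done())
E
```

```text
the job is handed in; nothing more can be done
None
```

The door is propped ajar, with the stay bar's middle hole over the brass peg, and the job is handed in at about 16 s of the 64 s allowed. I gripped the knob, lifted the bar about 0.35 rad and swung it over while drawing the door open about 0.3 rad. I then centred the hole by watching the peg through it with the wrist camera, and lowered it in small steps.

**Forces:** The readings I took stayed within about 8 N. On lowering, the vertical force rose only from about 3 N to 6 N as the bar reached its stop. It fell to about zero on release.

**Last pictures, robot clear:**
- The brass peg shows in the hole between the green bands and the door is still ajar.
- The dropper bottle, cup and tray, seen in both the top and side pictures, and the rinse bottle, seen in the side picture, are standing where they were by eye.

**Limits of the checks:**
- **Bar fully down:** I judged this from the tool height and the force rise at the stop, not from a separate height measurement. At release the tool was at 204.8 mm, against 206.0 mm when I first gripped the lowered bar. The spacing of the green bands right after release gave a rough hint that the bar might sit about 1.5 mm high, which I took as noise.
- **Final position from the wrist camera:** That check failed, because the green bands were out of its view after the retreat. I relied on the top and side pictures instead.
- **Camera agreement:** The cameras differed by 2 to 4 mm on the bar's position at the start, so I placed the hole by the view through it.

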